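# Set the lamp dial of the ultraviolet viewing case, then get its cover open and hold it

## Robot

A 7-joint arm with a two-finger parallel gripper is mounted at the origin on a cart in front of the work surface, level with it; the furniture and walls round the work are solid. World frame = base frame: x ahead of the robot, y to its left, z up, the work surface at z = 0. Lengths are in m, angles in rad, forces in N, time in s.
With the tool pointing down it reaches from about 0.425 to 0.925 m from the base axis. Payload 6.8 kg.
Tool frame: the origin (TCP) lies midway between the tips of the shut fingers; the grasp point (between the pads) lies 19 mm behind it; z points along the fingers, y is the line along which they close (so a half turn about z gives the same grasp; the last joint's range is limited). The gripper opens to 85 mm and grips with 20 to 120 N. Pads are 22 mm wide; open, the fingers measure 114 mm over their backs; the gripper's body (76 mm by 85 mm) begins 54 mm behind the grasp point. The pads swing forward as they close: fully open they stand 13 mm farther back than shut.
Start: joints at [1.177, 0.477, 0.022, 1.555, -0.011, 1.109, -0.083], TCP at [0.19, -0.648, 0.231] pointing down, gripper open.
Joint ranges: [-2.96, 2.96], [-0.34, 2.1], [-1.41, 1.46], [0.24, 2.44], [-1.37, 4.51], [0.17, 1.92], [-2.96, 2.96]. Speed limits (rad/s): [2.39, 2.39, 3.14, 3.14, 3.14, 3.14, 3.14].

## Interface

Orientations are given as a unit quaternion [w, x, y, z].
In Python, from station import bot, eyes, ticket gives the robot as it stands.
- The arm moves only by the shell command python3 -m crank 'ROWS' [FORCE]. ROWS is text: rows parted by semicolons, each of 7 numbers parted by spaces: the shift along the tool's x, y, z in units of 0.5 m (1.0 is 0.5 m), then the turn, a rotation vector about the tool's x, y, z in units of 180 degrees (1.0 is 180 degrees), then the closure, from 0 (fully open) to 1 (shut). A call has 1 to 20 rows; each row is the pose to reach, as a shift and turn from the pose commanded when the call began, along the tool's axes at that moment, turning the shorter way round; what a row does not reach only later rows make up. A row lasts 1/10 s, in which the tool goes at most 50 mm and 8.59 degrees, less where a joint would pass 70% of its speed; a pose out of reach is approached as far as the arm can. A call with a number of a shift or a turn outside -1 to 1 is refused whole. A call with a gripper value outside its range is refused whole. The fingers move at their own pace and stop on an object; FORCE is the grip in N (left out, the last holds). Time passes only in rows, so rows that repeat a pose let the fingers close. It gives the time, the measured TCP pose, the force, the opening and the grip force at its end, in the units of the state.
- bot.get_obs(): the state, without advancing time (a new reading comes with each control period).
- eyes.read_camera(name): name is "side" or "top" or "wrist"; returns a dict with "image" (384x512x3 uint8, red, green, blue), "K" (3x3 intrinsics, pixels), "R" (3x3) and "t" (3): a world point X has camera coordinates R X + t. Camera axes: x right, y down, z forward; pixel columns grow to the right and rows downward; lengths in m; the calibration is good to about 2 mm. A picture is of the moment at which its call begins. There is no depth.
- ticket.hand_in(): hands the job in; it is judged then, once.
The state is a dict: "t": time; "q": joint angles; "joint_vel": joint speeds; "joint_torque": joint torques, N m; "eef_pos": TCP position; "tool_rot": TCP orientation; "contact_force": force on the tool from outside, world axes, zero at the start; "torque": the same for the moment, N m; "gripper_width": opening from 0.0 (shut) to 1.0 (fully open); "grasp_force": force on a finger pad.
Only numpy, scipy, OpenCV 4.12 (cv2) and the standard library are available. Lean on these libraries where they do the work, as an engineer would, in place of code of your own. Each camera call takes 0.05 s, during which the arm holds its last target. There are 200 camera calls.

## Task

On the grey viewing case, turn the lamp dial clockwise until its pointer stands on the one long mark of the scale. Then gently tug the hinged cover up by its bar handle, before touching the release: if it comes free, keep lifting without letting it drop back, and leave the release alone; if it is caught, let go of it, slide the steel release tab fully to the side away from the cover, and lift the cover again. Finish still holding the cover about half-way up (some 50 degrees, it falls shut if let go), with the dial left on its mark and the dish and the stones around the case undisturbed.

Things in the scene. Friction and masses are not known exactly. Their poses are not given: they have to be found in the camera images.
- case: grey viewing case, 170 mm deep (its x) by 250 mm wide (its y) by 68 mm high, fixed to the table. Origin at the centre of its underside; own +x points away from the robot (turned up to 0.25 rad), +y to its left. Its left part (170 mm wide) is a bay under the cover; its right part (80 mm wide) is a flat control deck, top 68 mm above the table, carrying the dial (far half) and the release tab (near half)
- cover: flat opaque cover over the left part of the case, 170 x 168 x 9 mm, its top level with the deck, 0.35 kg; hinged along its far edge. Origin on the hinge line; own axes as the case's when shut
- cover_angle (a joint): angle of the cover in rad: 0 shut, growing as its near edge rises, stop at 1.4. It falls shut when let go. If caught, it rises only about 0.04 rad (some 8 mm at the handle) and then stops hard; whether it is caught cannot be seen from outside. If free it needs about 2 N at the handle
- cover_hinge (a point): a point on the cover's hinge line (which runs along the case's y), in line with the middle of the handle, 58 mm above the table; axes as the case's
- cover_handle (a point): middle of the cover's bar handle: round steel bar, 10 mm thick, 80 mm long along the case's y, on two arms at its ends; when shut it stands 25 mm in front of the cover's near edge and 23 mm above the cover's top (91 mm above the table), 195 mm in front of and 33 mm above the hinge line. The round bar can turn between the fingers as the cover rises
- dial (a joint): angle of the lamp dial in rad, 0 to 4.712, growing clockwise seen from above. Scale: eleven white marks every 0.471 rad from 0; the one long, broad mark is the seventh, at 2.827 rad. Starts before that mark. Slight friction (0.04 N m): it stays where it is left
- dial_grip (a point): grip point of the dial, on its vertical axis, 28 mm above the deck: a black upright bar grip 11 mm thick, 40 mm long, from 6 to 38 mm above the deck, on a skirt 48 mm wide and 7 mm high. Own x runs along the bar towards the pointer end (white line), z up. At 2.356 rad the pointer points along the case's +x
- release: the release tab (see release_grip); origin at the centre of its foot on the deck, axes as the case's
- release_travel (a joint): travel of the release tab in m: 0 home, 0.014 fully slid, along the case's -y (away from the cover). About 2 to 6 N; it stays where it is left. Sliding it past 0.010 snaps an engaged catch clear for good; if the catch is not engaged the tab meets nothing
- release_grip (a point): grip point of the release tab: upright ribbed steel tab 14 mm (case x) by 24 mm (case y) by 25 mm tall, standing on the near half of the deck; the point lies on its middle, 17 mm above the deck, 8 mm below the tab's top. Axes as the case's
- catch_housing: the catch built into the inside of the deck under the release tab; not visible, nothing to handle. It bears on the cover when a caught cover is tugged
- dish_mid (a point): bystander: white dish with small blue beads, 101 mm wide, 21 mm high, its centre; leave it
- stone_a_mid (a point): bystander: brown palm stone 48x35x24 mm, its centre; leave it
- stone_b_mid (a point): bystander: pink palm stone 46x33x21 mm, its centre; leave it

How it is judged:
By the outcome, as a careful person would: the job done as asked, in the order asked, and still so for the second after the job is handed in, while the arm keeps its last pose, push and grip.
It also fails if it takes over 59 s, if anything falls off the work surface, if the arm or the gripper's body presses on something with over 40 N, if the wrist force passes 120 N, or if a joint passes its speed limit or range.

## Working session

There is one attempt and no reset: what is moved stays moved. The work goes in short steps, Python scripts to look and compute and a shell command to move; the robot and the scene stay as the last step left them, time stands still between calls to the robot, and variables do not carry over. Pictures are saved under pics/ and viewed, at most 10 in all, crops included, and the job is handed in when it is done.

```bash
ls; mkdir -p pics; python3 - <<'E'
from station import bot,eyes
import cv2,numpy as np
ims=[]
for n in("top","side"):
    c=eyes.read_camera(n);np.savez(n+".npz",**c);cv2.imwrite(f"pics/{n}0.png",c["image"][:,:,::-1]);print(n,c["K"].tolist(),c["R"].round(3).tolist(),c["t"])
o=bot.get_obs();print(o)
E
```

```text
pics
top [[383.7325369025108, 0.0, 250.6678757881919], [0.0, 383.7325369025108, 198.25002450816163], [0.0, 0.0, 1.0]] [[0.016, -1.0, 0.012], [-0.998, -0.016, -0.057], [0.057, -0.011, -0.998]] [-0.00648566  0.56617328  1.2775917 ]
side [[423.1736840752826, 0.0, 251.27379833404743], [0.0, 423.1736840752826, 195.78486789751437], [0.0, 0.0, 1.0]] [[-0.978, -0.207, 0.001], [-0.13, 0.607, -0.784], [0.162, -0.767, -0.62]] [0.53573814 0.1335349  1.0812775 ]
{'t': 0.1, 'q': array([ 1.17693583,  0.47774314,  0.02233811,  1.55630904, -0.01146637,
        1.10926394, -0.08311622]), 'joint_vel': array([ 0.00089298, -0.00260784,  0.00074056, -0.00227534,  0.00057832,
        0.00104492, -0.0012618 ]), 'joint_torque': array([ 4.17096686e-03, -5.97762823e+01,  1.61347635e+00, -2.81958854e+01,
        1.27774570e-02,  4.97125482e-03,  1.44428947e-05]), 'eef_pos': array([ 0.19011815, -0.64715075,  0.23042399]), 'tool_rot': array([-7.76066931e-04,  9.89807998e-01,  1.42406081e-01, -1.84295257e-04]), 'contact_force': array([ 0.50348428, -0.18077319,  0.3959224 ]), 'torque': array([-0.00940905,  0.00936888,  0.03026351]), 'grasp_force': 0.0, 'gripper_width': 1.0000369709819332}
```

View pics/top0.png

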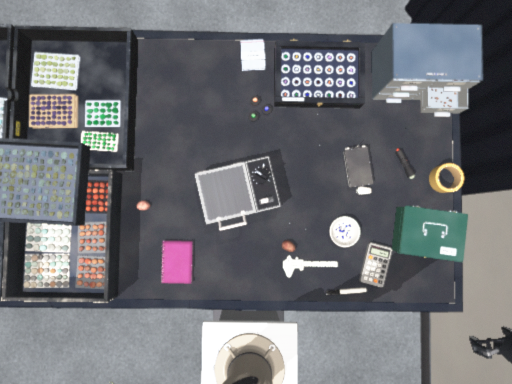

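View pics/side0.png

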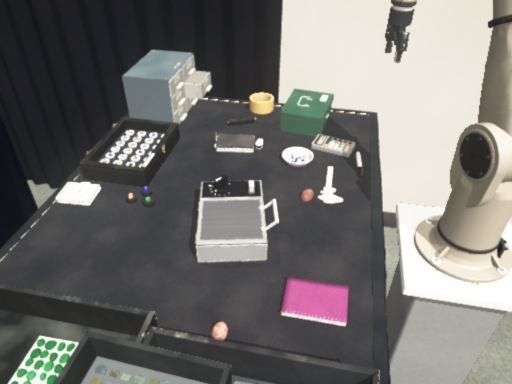

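The top view shows the case at about (238,190), with the handle at (232,222) and the dark deck on the right with the dial at (262,172). The side view shows the handle at (272,215) and the dial at (218,186). I'll enlarge both.

```bash
cat > h.py <<'E'
import numpy as np,cv2
def ray(c,u,v):
    K,R,t=c["K"],c["R"],c["t"];d=R.T@np.linalg.inv(K)@np.array([u,v,1.]);return -R.T@t,d
def onz(c,u,v,z):
    o,d=ray(c,u,v);return o+d*(z-o[2])/d[2]
def proj(c,X):
    p=c["K"]@(c["R"]@np.asarray(X)+c["t"]);return p[:2]/p[2]
E
python3 - <<'E'
import cv2,numpy as np
a=cv2.imread("pics/top0.png")[145:235,185:290];b=cv2.imread("pics/side0.png")[170:270,185:290]
a=cv2.resize(a,None,fx=5.5,fy=5.5,interpolation=cv2.INTER_CUBIC);cv2.imwrite("pics/t1.png",a)
b=cv2.resize(b,None,fx=5.5,fy=5.5,interpolation=cv2.INTER_CUBIC);cv2.imwrite("pics/s1.png",b)
E
```

```text
(no output)
```

View pics/t1.png

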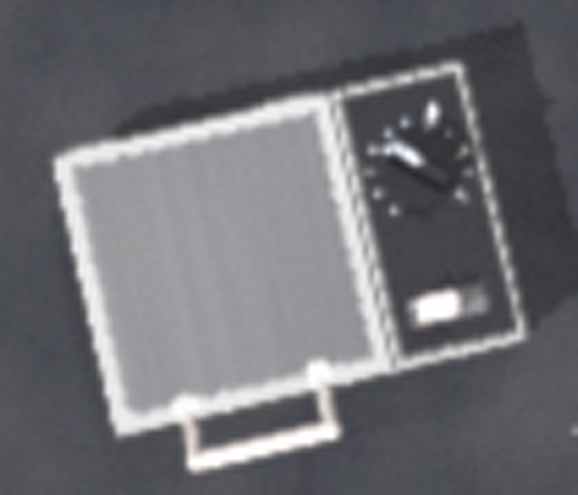

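The crop shows the case corners at (58,160), (460,65), (522,338) and (118,432). The handle bar runs (190,465)–(337,433), the dial is near (417,165) with its pointer up-left, the long mark is at (432,112) and the tab at (435,305).

```bash
python3 - <<'E'
from h import *
c=dict(np.load("top.npz"));s=dict(np.load("side.npz"))
f=lambda x,y,z:onz(c,185+(x+.5)/5.5-.5,145+(y+.5)/5.5-.5,z)
P=[f(*p,.068) for p in[(58,160),(460,65),(522,338),(118,432)]]
print(np.round(P,3));L=lambda a,b:np.linalg.norm(P[a]-P[b])
print("sides",L(0,1),L(1,2),L(2,3),L(3,0))
d=P[0]-P[3]+P[1]-P[2];e=P[0]-P[1]+P[3]-P[2]
print("yaw",np.arctan2(d[1],d[0]),np.arctan2(-e[0],e[1]))
yaw=(np.arctan2(d[1],d[0])+np.arctan2(-e[0],e[1]))/2
ctr=np.mean(P,0);R=np.array([[np.cos(yaw),-np.sin(yaw)],[np.sin(yaw),np.cos(yaw)]])
print("centre",ctr,"yaw",yaw)
for n,p in dict(h1=(190,465,.091),h2=(337,433,.091),dial=(417,167,.106),mark=(432,112,.068),tab=(435,305,.093)).items():
    q=f(*p);print(n,q.round(4),"case",(R.T@(q-ctr)[:2]).round(4),"side px",proj(s,q).round(1))
def W(x,y,z):return np.r_[ctr[:2]+R@[x,y],z]
img=s["image"][:,:,::-1].copy();img=img[170:270,185:290];img=cv2.resize(img,None,fx=5.5,fy=5.5,interpolation=cv2.INTER_CUBIC)
for X in[W(-.11,0.08,.091),W(-.11,0,.091),W(.085,.125,.068),W(.085,-.125,.068),W(-.085,.125,.068),W(-.085,-.125,.068)]:
    p=(proj(s,X)-[185,170]+.5)*5.5;cv2.circle(img,tuple(int(i)for i in p),4,(0,0,255),1)
cv2.imwrite("pics/s2.png",img)
E
```

```text
[[ 0.64   0.184  0.068]
 [ 0.701 -0.052  0.068]
 [ 0.54  -0.09   0.068]
 [ 0.481  0.146  0.068]]
sides 0.24401362421978684 0.16575250003735975 0.24330582278248317 0.16410916480875423
yaw 0.23720576674660057 0.24779828774276702
centre [0.59023    0.04692713 0.068     ] yaw 0.24250202724468378
h1 [0.4626 0.1015 0.091 ] case [-0.1108  0.0836] side px [277.1 222.2]
h2 [0.4822 0.0174 0.091 ] case [-0.1119 -0.0028] side px [274.8 199.8]
dial [ 0.635  -0.0259  0.106 ] case [ 0.026  -0.0815] side px [221.5 178.1]
mark [ 0.6724 -0.0357  0.068 ] case [ 0.0599 -0.0999] side px [210.  185.5]
tab [ 0.5568 -0.0379  0.093 ] case [-0.0528 -0.0743] side px [250.9 183. ]
```

View pics/s2.png

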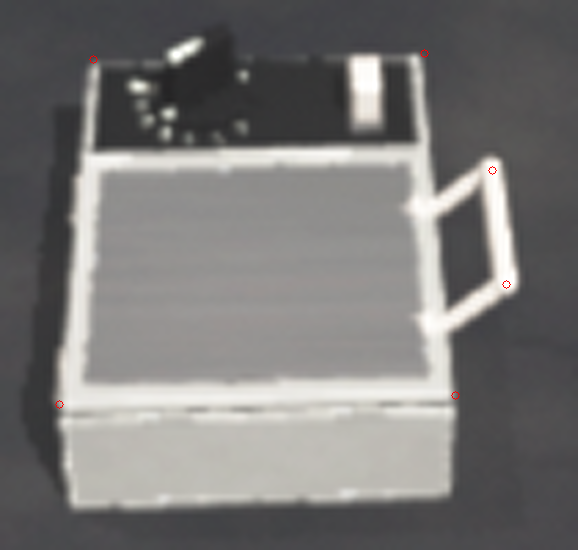

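All checks agree: sides of 165 x 244 mm, handle 0.111 m in front of the case centre, and a good match in the side view. The yaw is 0.243 and the dial reads about 1.57 rad. Next I'll write a move calculator.

```bash
cat >> h.py <<'E'
from scipy.spatial.transform import Rotation as Ro
CTR=np.array([.590,.047]);YAW=.243
def W(x,y,z):
    c,s=np.cos(YAW),np.sin(YAW);return np.array([CTR[0]+c*x-s*y,CTR[1]+s*x+c*y,z])
def down(yaw):
    return Ro.from_euler('z',yaw)*Ro.from_euler('x',np.pi)
def delta(pos,yaw=None):
    from station import bot
    o=bot.get_obs();w,x,y,z=o["tool_rot"];R=Ro.from_quat([x,y,z,w])
    d=R.inv().apply(np.asarray(pos)-o["eef_pos"])/.5
    r=(R.inv()*down(yaw)).as_rotvec()/np.pi if yaw is not None else np.zeros(3)
    X=R.as_matrix()[:,0]
    print("t",o["t"],"pos",o["eef_pos"].round(4),"yaw",np.arctan2(X[1],X[0]).round(3),"j7",o["q"][6].round(2),"F",o["contact_force"].round(1),"g",o["gripper_width"].round(3),o["grasp_force"].round(1))
    print("rows:",np.round(d,4),np.round(r,4))
E
python3 -c "
from h import *
delta([.42,-.33,.22],1.03);delta(W(.026,-.083,.2),1.03)"
```

```text
Traceback (most recent call last):
  File "h.py", line 20, in delta
    print("t",o["t"],"pos",o["eef_pos"].round(4),"yaw",np.arctan2(X[1],X[0]).round(3),"j7",o["q"][6].round(2),"F",o["contact_force"].round(1),"g",o["gripper_width"].round(3),o["grasp_force"].round(1))
                                                                                                                                                  ^^^^^^^^^^^^^^^^^^^^^^^^
AttributeError: 'float' object has no attribute 'round'
```

```bash
sed -i 's/o\["gripper_width"\].round(3),o\["grasp_force"\].round(1)/round(o["gripper_width"],3),round(o["grasp_force"],1)/' h.py
python3 -c "
from h import *
delta([.42,-.33,.22],1.03);delta(W(.026,-.083,.2),1.03)"
```

```text
t 0.1 pos [ 0.1901 -0.6472  0.2304] yaw 0.286 j7 -0.08 F [ 0.5 -0.2  0.4] g 1.0 0.0
rows: [ 0.6199 -0.4789  0.0215] [-5.000e-04 -1.000e-04 -2.369e-01]
t 0.1 pos [ 0.1901 -0.6472  0.2304] yaw 0.286 j7 -0.08 F [ 0.5 -0.2  0.4] g 1.0 0.0
rows: [ 1.2036 -0.9384  0.0622] [-5.000e-04 -1.000e-04 -2.369e-01]
```

```bash
R="";python3 -m crank '0.62 -0.48 0.02 0 0 -0.237 0;0.62 -0.48 0.02 0 0 -0.237 0;0.62 -0.48 0.02 0 0 -0.237 0;0.62 -0.48 0.02 0 0 -0.237 0;0.62 -0.48 0.02 0 0 -0.237 0;0.62 -0.48 0.02 0 0 -0.237 0;0.62 -0.48 0.02 0 0 -0.237 0;0.62 -0.48 0.02 0 0 -0.237 0.3;0.62 -0.48 0.02 0 0 -0.237 0.5;0.62 -0.48 0.02 0 0 -0.237 0.5' 40
python3 -c "
from h import *
delta(W(.026,-.083,.2),1.03)"
```

```text
t: 1.1
eef_pos: [0.4205, -0.329, 0.221]
tool_rot: [-0.0, 0.87, 0.494, -0.0]
contact_force: [0.0, -0.4, 0.2]
gripper_width: 0.52
grasp_force: 0.0
t 1.1 pos [ 0.4205 -0.329   0.221 ] yaw 1.033 j7 -0.08 F [ 0.  -0.4  0.2] g 0.52 0.0
rows: [0.7382 0.0599 0.042 ] [-0.0002  0.      0.001 ]
```

```bash
python3 -m crank '0.738 0.06 0.042 0 0 0 0.5;0.738 0.06 0.042 0 0 0 0.5;0.738 0.06 0.042 0 0 0 0.5;0.738 0.06 0.042 0 0 0 0.5;0.738 0.06 0.042 0 0 0 0.5;0.738 0.06 0.042 0 0 0 0.5;0.738 0.06 0.042 0 0 0 0.5;0.738 0.06 0.042 0 0 0 0.5;0.738 0.06 0.042 0 0 0 0.5;0.738 0.06 0.042 0 0 0 0.5'
python3 -c "
from h import *
from station import eyes
delta(W(.026,-.083,.2),1.03)
c=eyes.read_camera('wrist');np.savez('w1.npz',**c)
im=c['image'][:,:,::-1].copy()
for X in [W(.026,-.083,.106),W(-.053,-.075,.093),W(.085,-.125,.068),W(-.085,-.125,.068),W(.06,-.1,.068)]: cv2.circle(im,tuple(int(i) for i in proj(c,X)),4,(0,0,255),1)
cv2.imwrite('pics/w1.png',im)"
```

```text
t: 2.1
eef_pos: [0.6353, -0.0312, 0.1996]
tool_rot: [0.0, 0.871, 0.492, -0.001]
contact_force: [-1.1, -0.9, 0.3]
gripper_width: 0.498
grasp_force: 0.0
t 2.1 pos [ 0.6353 -0.0312  0.1996] yaw 1.028 j7 -0.76 F [-1.1 -0.9  0.3] g 0.498 0.0
rows: [ 0.0066 -0.0041 -0.0008] [-0.0002  0.0006 -0.0005]
```

View pics/w1.png

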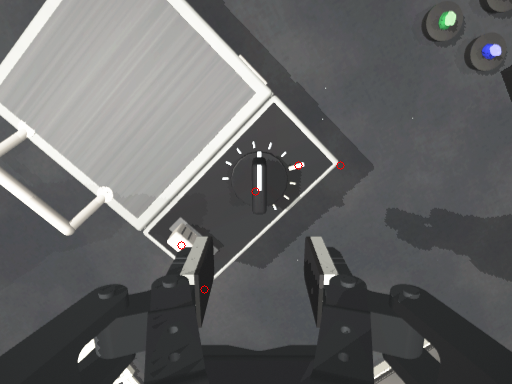

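The wrist view shows the dial bar upright in the picture, from (260,152) to (260,212), with the long mark at (297,165). The predictions are within a few mm. I'll refine the centre from this view.

```bash
python3 - <<'E'
from h import *
from scipy.optimize import least_squares
c=dict(np.load("w1.npz"));g=cv2.cvtColor(c["image"],cv2.COLOR_RGB2GRAY)
n,l,st,ce=cv2.connectedComponentsWithStats((g>150).astype('uint8'))
M=[]
for i in range(1,n):
    if 4<st[i,4]<200 and 215<ce[i,0]<305 and 135<ce[i,1]<215:
        p=onz(c,*ce[i],.068);print(ce[i].round(1),st[i,4],p.round(4))
        if st[i,4]<60 and not(250<ce[i,0]<268 and ce[i,1]>148):M.append(p[:2])
M=np.array(M)
r=least_squares(lambda q:np.hypot(*(M-q[:2]).T)-q[2],[.635,-.026,.03],loss='soft_l1',f_scale=.001);print("fit",r.x,r.fun.round(4))
C=r.x[:2]
for m in M: print(round((2.356-(np.arctan2(*(m-C)[::-1])-YAW))%(2*np.pi),3),end=' ')
a,b=onz(c,260,153,.106),onz(c,260,211,.106);print("\nbar",a,b,(a+b)/2,np.linalg.norm(a-b),"ang",np.arctan2(*(a-b)[1::-1]))
a,b=onz(c,272,96,.068),onz(c,338,163,.068);print("edge",a,b,np.arctan2(-(a-b)[0],(a-b)[1]))
E
```

```text
[253.3 144. ] 15 [ 6.49e-01 -5.00e-04  6.80e-02]
[269.6 145.4] 17 [ 0.6601 -0.0086  0.068 ]
[238.7 150.9] 15 [0.6355 0.0008 0.068 ]
[258.9 153.7] 27 [ 0.6488 -0.0099  0.068 ]
[283. 154.] 13 [ 0.666  -0.0206  0.068 ]
[228.2 162.9] 16 [ 0.6226 -0.0032  0.068 ]
[296. 166.] 77 [ 0.6703 -0.0351  0.068 ]
[259.  177.6] 129 [ 0.6382 -0.0276  0.068 ]
[225.  178.1] 19 [ 0.6131 -0.0129  0.068 ]
[292.5 182.8] 13 [ 0.6605 -0.0464  0.068 ]
[286.1 196.8] 13 [ 0.6495 -0.0545  0.068 ]
[274.3 206.9] 15 [ 0.6361 -0.0572  0.068 ]
fit [ 0.63802508 -0.02789447  0.02914729] [ 0.0003  0.0002 -0.0003 -0.0002  0.     -0.0001 -0.     -0.0001  0.0002]
1.41 1.88 0.942 2.343 0.47 6.282 3.286 3.761 4.237 
bar [ 0.65301596 -0.00449113  0.106     ] [ 0.63014076 -0.04245666  0.106     ] [ 0.64157836 -0.02347389  0.106     ] 0.04432444312876078 ang 1.0285218749910146
edge [0.68178302 0.02441693 0.068     ] [ 0.70198218 -0.0512505   0.068     ] 0.2608637668298449
```

```bash
sed -i 's/YAW=.243/YAW=.248/' h.py; python3 -c "
from h import *
delta([.6383,-.0277,.081],1.029)"
```

```text
t 2.15 pos [ 0.635  -0.032   0.1998] yaw 1.027 j7 -0.76 F [ 0.1  0.2 -0.5] g 0.501 0.0
rows: [0.0113 0.0012 0.2375] [-0.0001  0.0007 -0.0006]
```

```bash
python3 -m crank '0.0115 -0.001 0.1 0 0 0 0.5;0.0115 -0.001 0.16 0 0 0 0.5;0.0115 -0.001 0.2 0 0 0 0.5;0.0115 -0.001 0.237 0 0 0 0.5;0.0115 -0.001 0.237 0 0 0 0.5;0.0115 -0.001 0.237 0 0 0 1;0.0115 -0.001 0.237 0 0 0 1;0.0115 -0.001 0.237 0 0 0 1;0.0115 -0.001 0.237 0 0 0 1;0.0115 -0.001 0.237 0 0 0 1;0.0115 -0.001 0.237 0 0 0 1' 40
python3 -c "
from h import *
delta([.6383,-.0277,.081],-.222)"
```

```text
t: 3.25
eef_pos: [0.6392, -0.0249, 0.0834]
tool_rot: [0.001, 0.87, 0.492, 0.001]
contact_force: [-0.8, -3.2, 6.9]
gripper_width: 0.118
grasp_force: 43.3
t 3.25 pos [ 0.6392 -0.0249  0.0834] yaw 1.03 j7 -0.83 F [-0.8 -3.2  6.9] g 0.118 43.3
rows: [-0.0059  0.0013  0.0048] [ 0.0007 -0.0006  0.3984]
```

```bash
python3 -m crank '-0.005 0 -0.003 0 0 0.04 1;-0.005 0 -0.003 0 0 0.08 1;-0.005 0 -0.003 0 0 0.12 1;-0.005 0 -0.003 0 0 0.16 1;-0.005 0 -0.003 0 0 0.2 1;-0.005 0 -0.003 0 0 0.24 1;-0.005 0 -0.003 0 0 0.28 1;-0.005 0 -0.003 0 0 0.32 1;-0.005 0 -0.003 0 0 0.36 1;-0.005 0 -0.003 0 0 0.3985 1;-0.005 0 -0.003 0 0 0.3985 1;-0.005 0 -0.003 0 0 0.3985 1;-0.005 0 -0.003 0 0 0.3985 1'
python3 -c "
from h import *
delta([.6383,-.0277,.081],-.222)"
```

```text
t: 4.55
eef_pos: [0.6403, -0.0277, 0.0836]
tool_rot: [0.0, 0.994, -0.111, 0.004]
contact_force: [11.5, -4.5, -10.2]
gripper_width: 0.116
grasp_force: 40.9
t 4.55 pos [ 0.6403 -0.0277  0.0836] yaw -0.223 j7 -1.89 F [ 11.5  -4.5 -10.2] g 0.116 40.9
rows: [-0.0039  0.001   0.0051] [-0.     -0.0024 -0.0002]
```

```bash
python3 -m crank '-0.003 0 0.003 0 0 0 1;-0.003 0 0.003 0 0 0 0.4;-0.003 0 0.003 0 0 0 0.4;-0.003 0 0.003 0 0 0 0.4;-0.003 0 0.003 0 0 0 0.4;-0.003 0 -0.05 0 0 0 0.4;-0.003 0 -0.15 0 0 0 0.4;-0.003 0 -0.25 0 0 0 0.4;-0.003 0 -0.25 0 0 0 0.4'
python3 - <<'E'
from h import *
from station import eyes
delta(W(-.111,.04,.2),YAW+np.pi/2)
c=eyes.read_camera('wrist');np.savez('w2.npz',**c)
cv2.imwrite('pics/w2.png',c['image'][:,:,::-1])
E
```

```text
t: 5.45
eef_pos: [0.6398, -0.0253, 0.2163]
tool_rot: [-0.001, 0.994, -0.111, 0.006]
contact_force: [0.6, -0.3, 0.7]
gripper_width: 0.599
grasp_force: 0.0
t 5.45 pos [ 0.6398 -0.0253  0.2163] yaw -0.222 j7 -1.87 F [ 0.6 -0.3  0.7] g 0.599 0.0
rows: [-0.3635 -0.09    0.0283] [ 0.0034 -0.0037 -0.6495]
```

View pics/w2.png

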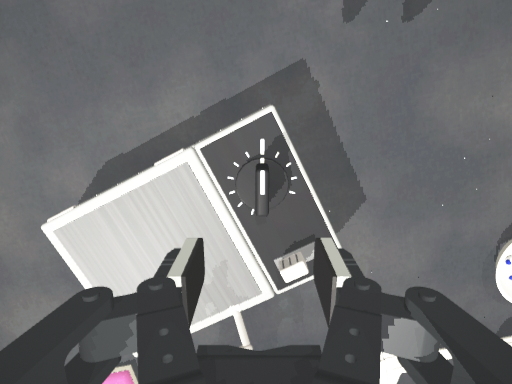

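The pointer's white line, at (262,180), is in line with the long mark at (262,145). I'll put a number on that and work out the handle approach.

```bash
python3 - <<'E'
from h import *
c=dict(np.load("w2.npz"));g=cv2.cvtColor(c["image"],cv2.COLOR_RGB2GRAY)
n,l,st,ce=cv2.connectedComponentsWithStats((g>150).astype('uint8'))
for i in range(1,n):
    if st[i,4]>25 and 250<ce[i,0]<275 and 130<ce[i,1]<220:
        v,u=np.where(l==i);z=.068 if ce[i,1]<160 else .106
        p=np.array([onz(c,a,b,z)[:2] for a,b in zip(u,v)]);d=cv2.fitLine(p.astype('float32'),cv2.DIST_L2,0,.01,.01).ravel()
        print(ce[i],st[i,4],p.mean(0),"ang",np.arctan(d[1]/d[0]),"from axis",np.arctan2(p.mean(0)[1]+.0279,p.mean(0)[0]-.638))
E
```

```text
[261.96153846 145.93589744] 78 [ 0.67048724 -0.03517265] ang -0.24287187 from axis -0.22023087390072676
[262.         182.19512195] 123 [ 0.64721377 -0.02974004] ang -0.21993886 from axis -0.19711217528483144
```

Both angles read −0.220, so the dial is set. Now I'll go above the handle.

```bash
python3 -m crank '-0.3635 -0.09 0.028 0 0 -0.65 0.4;-0.3635 -0.09 0.028 0 0 -0.65 0.4;-0.3635 -0.09 0.028 0 0 -0.65 0.4;-0.3635 -0.09 0.028 0 0 -0.65 0.4;-0.3635 -0.09 0.028 0 0 -0.65 0.4;-0.3635 -0.09 0.028 0 0 -0.65 0.4;-0.3635 -0.09 0.028 0 0 -0.65 0.4;-0.3635 -0.09 0.028 0 0 -0.65 0.4;-0.3635 -0.09 0.028 0 0 -0.65 0.4;-0.3635 -0.09 0.028 0 0 -0.65 0.4;-0.3635 -0.09 0.028 0 0 -0.65 0.4;-0.3635 -0.09 0.028 0 0 -0.65 0.4;-0.3635 -0.09 0.028 0 0 -0.65 0.4;-0.3635 -0.09 0.028 0 0 -0.65 0.4;-0.3635 -0.09 0.028 0 0 -0.65 0.4;-0.3635 -0.09 0.028 0 0 -0.65 0.4'
python3 - <<'E'
from h import *
from station import eyes
delta([.473,.059,.074],YAW+np.pi/2)
c=eyes.read_camera('wrist');np.savez('w3.npz',**c)
im=c['image'][:,:,::-1].copy()
for X in (W(-.11,.08,.091),W(-.11,0,.091),W(-.085,.125,.068)): cv2.circle(im,tuple(int(i) for i in proj(c,X)),4,(0,0,255),1)
cv2.imwrite('pics/w3.png',im)
E
```

```text
t: 7.1
eef_pos: [0.4674, 0.0581, 0.1936]
tool_rot: [-0.001, 0.615, 0.789, -0.0]
contact_force: [0.1, -0.5, -0.3]
gripper_width: 0.6
grasp_force: 0.0
t 7.1 pos [0.4674 0.0581 0.1936] yaw 1.818 j7 -0.12 F [ 0.1 -0.5 -0.3] g 0.6 0.0
rows: [-0.0011  0.0116  0.2392] [-0.0004 -0.0001 -0.0003]
```

View pics/w3.png

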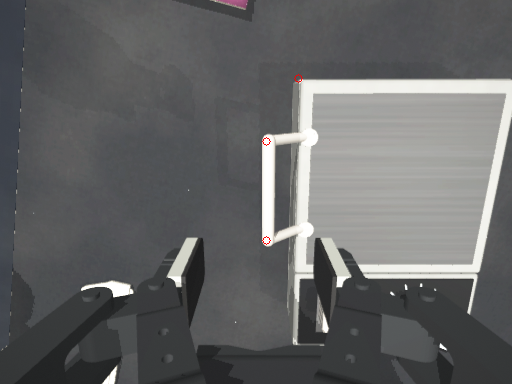

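The bar is at u≈268, v 138–243, within 1.5 mm of the prediction. I'll descend with a narrower opening and grip it.

```bash
python3 -m crank '-0.001 0.013 0.08 0 0 0 0.6;-0.001 0.013 0.14 0 0 0 0.6;-0.001 0.013 0.19 0 0 0 0.6;-0.001 0.013 0.22 0 0 0 0.6;-0.001 0.013 0.238 0 0 0 0.6;-0.001 0.013 0.238 0 0 0 0.6;-0.001 0.013 0.238 0 0 0 1;-0.001 0.013 0.238 0 0 0 1;-0.001 0.013 0.238 0 0 0 1;-0.001 0.013 0.238 0 0 0 1;-0.001 0.013 0.238 0 0 0 1' 40
python3 -c "
from h import *
delta([.473,.059,.074],YAW+np.pi/2)"
```

```text
t: 8.25
eef_pos: [0.4747, 0.0594, 0.0761]
tool_rot: [0.0, 0.614, 0.79, 0.0]
contact_force: [-2.5, 0.6, 7.0]
gripper_width: 0.096
grasp_force: 39.3
t 8.25 pos [0.4747 0.0594 0.0761] yaw 1.82 j7 -0.24 F [-2.5  0.6  7. ] g 0.096 39.3
rows: [ 0.0001 -0.0034  0.0043] [0.0003 0.0001 0.0005]
```

```bash
for i in 1; do python3 -m crank '0 0 -0.005 0 0 0 1;0 0 -0.01 0 0 0 1;0 0 -0.01 0 0 0 1'; python3 -m crank '0 0 -0.004 0 0 0 1;0 0 -0.006 0 0 0 1;0 0 -0.006 0 0 0 1'; done
```

```text
t: 8.55
eef_pos: [0.4754, 0.0596, 0.0809]
tool_rot: [0.001, 0.614, 0.79, 0.001]
contact_force: [2.5, 0.0, -3.3]
gripper_width: 0.096
grasp_force: 39.1
t: 8.85
eef_pos: [0.4759, 0.0597, 0.0838]
tool_rot: [0.001, 0.614, 0.79, 0.001]
contact_force: [5.5, 1.6, -2.9]
gripper_width: 0.099
grasp_force: 39.0
```

Raised about 8 mm from the grip with a light force. I'll continue in small steps, watching the force.

```bash
python3 -m crank '0 0 -0.003 0 0 0 1;0 0 -0.006 0 0 0 1;0 0 -0.006 0 0 0 1'
```

```text
t: 9.15
eef_pos: [0.4766, 0.0599, 0.087]
tool_rot: [0.001, 0.614, 0.79, 0.002]
contact_force: [6.0, 1.1, -3.9]
gripper_width: 0.096
grasp_force: 39.0
```

```bash
python3 -m crank '0 0.001 -0.003 0 0 0 1;0 0.001 -0.006 0 0 0 1;0 0.001 -0.006 0 0 0 1'
```

```text
t: 9.45
eef_pos: [0.4772, 0.0601, 0.0901]
tool_rot: [0.001, 0.614, 0.79, 0.002]
contact_force: [7.0, 1.8, -3.4]
gripper_width: 0.094
grasp_force: 39.0
```

The cover has risen 14 mm, past the 8 mm stop, at about 3 N, so it is free. I'll keep lifting along the arc.

```bash
python3 -m crank '0 0.009 -0.022 0 0 0 1;0 0.018 -0.045 0 0 0 1;0 0.027 -0.067 0 0 0 1;0 0.037 -0.089 0 0 0 1;0 0.049 -0.11 0 0 0 1;0 0.062 -0.13 0 0 0 1;0 0.062 -0.13 0 0 0 1'
python3 -c "
from h import *
p=W(.085-.1001,.04,.0761+.1706-.033);delta(p+np.array([.0015,0,0]),YAW+np.pi/2);h=W(.085,.04,.058);from station import bot;e=bot.get_obs()['eef_pos'];print(np.hypot(*(e-h)[:2]),e[2]+.015-.058)"
```

```text
t: 10.15
eef_pos: [0.5045, 0.0669, 0.1554]
tool_rot: [-0.0, 0.614, 0.79, -0.001]
contact_force: [-4.0, -0.9, -0.5]
gripper_width: 0.098
grasp_force: 39.2
t 10.15 pos [0.5045 0.0669 0.1554] yaw 1.82 j7 -0.17 F [-4.  -0.9 -0.5] g 0.098 39.2
rows: [-0.0016  0.1284 -0.1169] [-0.0006  0.0002  0.0005]
0.16296212413627045 0.1123941618673992
```

```bash
python3 -m crank '0 0.015 -0.02 0 0 0 1;0 0.03 -0.038 0 0 0 1;0 0.047 -0.056 0 0 0 1;0 0.064 -0.072 0 0 0 1;0 0.083 -0.088 0 0 0 1;0 0.102 -0.102 0 0 0 1;0 0.126 -0.117 0 0 0 1;0 0.126 -0.117 0 0 0 1;0 0.126 -0.117 0 0 0 1'
python3 - <<'E'
from h import *
from station import bot,eyes
h=W(.085,.04,.058);e=bot.get_obs()['eef_pos'];d,z=np.hypot(*(e-h)[:2]),e[2]+.015-.058
print(d,z,"r",np.hypot(d,z),"cover deg",np.degrees(np.arctan2(z,d))-9.6)
a=eyes.read_camera("side")["image"][60:280,150:390,::-1];b=eyes.read_camera("top")["image"][100:270,150:390,::-1]
cv2.imwrite("pics/end.png",np.vstack([cv2.resize(a,None,fx=1.5,fy=1.5),cv2.resize(b,None,fx=1.5,fy=1.5)]))
E
```

```text
t: 11.05
eef_pos: [0.5666, 0.0827, 0.2156]
tool_rot: [0.001, 0.614, 0.79, -0.0]
contact_force: [-9.1, -3.0, 14.6]
gripper_width: 0.098
grasp_force: 41.2
0.09895226700912552 0.17259449825978468 r 0.1989482645709484 cover deg 50.573393043638724
```

View pics/end.png

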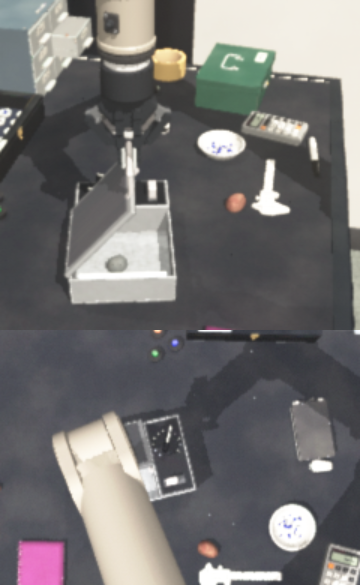

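The cover is held at about 50°, the dial is on its mark in the lower view at (168,435), and the dish and stones are in place. I'll check that the force has settled, then hand in.

```bash
python3 -m crank '0 0 0 0 0 0 1;0 0 0 0 0 0 1;0 0 0 0 0 0 1;0 0 0 0 0 0 1'; python3 -c "
from station import ticket
print(ticket.hand_in())"
```

```text
t: 11.55
eef_pos: [0.5662, 0.0826, 0.2154]
tool_rot: [0.0, 0.614, 0.79, -0.0]
contact_force: [-8.8, -1.7, 13.8]
gripper_width: 0.098
grasp_force: 41.2
the job is handed in; nothing more can be done
None
```

I've handed in the job: the dial is on its long mark, and the cover came free on the first tug, so I left the release alone and am holding the cover at about 50°, with the dish and stones undisturbed.

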